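Snap the biscuit box lid shut all round

ROBOT

A 6-joint arm with a two-finger parallel gripper is mounted at the origin on a cart in front of the work surface, level with it; the furniture and walls round the work are solid. World frame = base frame: x ahead of the robot, y to its left, z up, the work surface at z = 0. Lengths are in mm, angles in rad, forces in N, time in s.
With the tool pointing down it reaches from about 375 to 900 mm from the base axis. Payload 3.1 kg.
Tool frame: the origin (TCP) lies at the very end of the fingers, on their centre line; the grasp point (between the pads) lies 19 mm behind it; x points along the fingers, y is the direction in which the jaws open and shut, and the axes are right-handed (so a half turn about x gives the same grasp; the last joint's range is limited). The gripper opens to 87 mm and grips with 3 to 60 N. Pads are 19 mm wide; open, the fingers measure 117 mm over their backs; the gripper's body (75 mm by 190 mm) begins 51 mm behind the grasp point.
Start: joints at [-1.387, 0.527, 1.433, -0, 1.181, -0.178], TCP at [221.83, -584.284, 222.548] pointing down, gripper open.
Joint ranges: [-3.08, 3.08], [-0.75, 2.2], [0.22, 2.44], [-1.43, 4.57], [0, 2.65], [-2.85, 2.85]. Speed limits (rad/s): [2.79, 2.79, 3.14, 3.14, 3.14, 3.14].

INTERFACE

Orientations are given as a unit quaternion [w, x, y, z].
In Python, from plant import manip, read_camera, camera_model, search_frame, pinpoint gives the robot as it stands. Calls block until the motion is done:
- manip.move_to(position, orientation): joint-space move of the TCP to a pose.
- manip.line_to(position, max_speed=150, rotation=None): straight line of the TCP; rotation=None keeps the orientation; max_speed is the mean speed in mm/s.
- manip.move_j(angles): joint-space move.
- manip.grip(opening): finger opening in mm; the grip force is fixed at half the most; returns when the fingers have stopped.
- manip.hold(seconds).
- manip.ik(position, orientation): joint angles nearest the present ones, or None.
- manip.observe(): the state.
- read_camera(name): name is "scene" or "top" or "wrist"; returns the picture (480x640x3 uint8, blue, green, red); there is no depth.
- camera_model(name): a dict with "vfov" (degrees; the focal length in pixels is half the picture's height over the tangent of half this angle, whatever the lens; pixels are square), "cx", "cy" (the principal point, pixels), "world_from_camera" (4x4, takes a point from camera to world coordinates). Camera axes: x right, y down, z forward; pixel columns grow to the right and rows downward; lengths in mm; the calibration is good to about 2 mm. A picture is of the moment at which its call begins: read the wrist's pose just before it. camera_model takes no time and is no camera call; for the wrist camera it gives the pose at the moment of the call.
A pose or a line that the arm cannot do raises manip.IKError and nothing moves.
- manip.hand_in(): hands the job in, once; it reports no verdict.
Trained networks look in the newest picture that a camera, given by its name, has taken for a name from the list of things; names that differ only in an ending like _2 or _b are one class to them, and where a whole thing is asked for, a point or a joint stands for the part that bears it (a point fixed in the world has none). Each returns a list of dicts, best first, with "confidence" (0 to 1); they miss things now and then, are a little off and sometimes report something else, mostly with a low value. They report only what shows in the picture. A call takes as long as a camera call.
- search_frame(camera, label): "bbox" ([centre column, centre row, width, height] as shares, 0 to 1, of the picture: columns of its width, rows of its height, round what is visible of it).
- pinpoint(camera, label): "at" ([column, row] as shares, 0 to 1, of the picture: columns of its width, rows of its height: a listed point, or the origin of a listed thing).
The state is a dict: "time_s": time; "joint_pos": joint angles; "qd": joint speeds; "effort": joint torques, N m; "position": TCP position; "orientation": TCP orientation; "ft_force": force on the tool from outside, world axes, zero at the start; "torque": the same for the moment, N m; "opening": finger opening in mm.
Only numpy, scipy, OpenCV 4.12 (cv2) and the standard library are available. Lean on these libraries where they do the work, as an engineer would, in place of code of your own. Each camera call takes 0.05 s, during which the arm holds its last target.

TASK

The biscuits have gone back into the glass food box, but its lid is only resting on: press down the four raised dark teal flaps round the lid's rim with the fingertips until every one has clicked shut and lies flush. Only press, firmly but without leaning your weight on the glass; don't pick up or shove the box away from where it stands, leave the things around it alone, and finish with the hand clear.

Things in the scene. Friction and masses are not known exactly. Their poses are not given: they have to be found in the camera images.
- food_box: glass food box of biscuits, loose, about 0.9 kg, 118 x 158 mm over the shut lid, 66 mm tall. Origin: centre of its underside; z up, y along its long side, -x towards the robot (turned up to 0.6 rad). Cream lid (fixed, panel top 63 to 64 mm up) with four dark teal snap flaps, one a side between the cream corners. Wall cabinets overhang the worktop behind it: keep the wrist clear of them.
- flap_near_body (a joint): hinge of the flap on the box's -x side (long side), rad: 0 = shut flush, positive = outer edge raised; starts at 0.33 to 0.47, alone sinks to no lower than 0.30. Flap 88 mm long, 30 mm wide; hinge line 29 mm from the box centre, 63 mm above its underside. Pressed down on its ridged pad it meets its catch at 0.30 rad, takes 6 to 10 N to push past about 0.2 rad, then snaps through to 0 and holds; pressed less far it comes up again.
- pad_near (a point): middle of the ridged finger pad on top of that flap, 20 mm outward from its hinge; moves with the flap. With the flap shut it lies at box -x 49 mm, 66 mm above the underside.
- flap_left_body (a joint): hinge of the flap on the box's +y side (short side), rad: 0 = shut flush, positive = outer edge raised; starts at 0.33 to 0.47, alone sinks to no lower than 0.30. Flap 52 mm long, 30 mm wide; hinge line 49 mm from the box centre, 63 mm above its underside. Pressed down on its ridged pad it meets its catch at 0.30 rad, takes 6 to 10 N to push past about 0.2 rad, then snaps through to 0 and holds; pressed less far it comes up again.
- pad_left (a point): middle of the ridged finger pad on top of that flap, 20 mm outward from its hinge; moves with the flap. With the flap shut it lies at box +y 69 mm, 66 mm above the underside.
- flap_far_body (a joint): hinge of the flap on the box's +x side (long side), rad: 0 = shut flush, positive = outer edge raised; starts at 0.33 to 0.47, alone sinks to no lower than 0.30. Flap 88 mm long, 30 mm wide; hinge line 29 mm from the box centre, 63 mm above its underside. Pressed down on its ridged pad it meets its catch at 0.30 rad, takes 6 to 10 N to push past about 0.2 rad, then snaps through to 0 and holds; pressed less far it comes up again.
- pad_far (a point): middle of the ridged finger pad on top of that flap, 20 mm outward from its hinge; moves with the flap. With the flap shut it lies at box +x 49 mm, 66 mm above the underside.
- flap_right_body (a joint): hinge of the flap on the box's -y side (short side), rad: 0 = shut flush, positive = outer edge raised; starts at 0.33 to 0.47, alone sinks to no lower than 0.30. Flap 52 mm long, 30 mm wide; hinge line 49 mm from the box centre, 63 mm above its underside. Pressed down on its ridged pad it meets its catch at 0.30 rad, takes 6 to 10 N to push past about 0.2 rad, then snaps through to 0 and holds; pressed less far it comes up again.
- pad_right (a point): middle of the ridged finger pad on top of that flap, 20 mm outward from its hinge; moves with the flap. With the flap shut it lies at box -y 69 mm, 66 mm above the underside.
- lemon: yellow lemon, 71 x 53 x 51 mm; loose, a bystander to leave alone; origin: centre of its underside.
- dessert_spoon: plated spoon, 136 x 28 x 10 mm; loose, a bystander to leave alone; origin: centre of its underside.
- shot_glass: small clear glass, 48 mm wide, 61 mm tall; loose, a bystander to leave alone; origin: centre of its underside.
- match_box: red match box, 36 x 53 x 15 mm; loose, a bystander to leave alone; origin: centre of its underside.
- teaspoon: plated teaspoon, 138 x 28 x 12 mm; loose, a bystander to leave alone; origin: centre of its underside.

How it is judged (in metres and radians):
At the end, for the whole second after the job is handed in: All four flaps are shut (each hinge under 0.03 rad, so flush to within 1 mm at its edge), and the box stands flat and still on the worktop within 40 mm of where it stood (value of joint each of flap_near_body, flap_left_body, flap_far_body, flap_right_body below 0.03 rad and height (world z) of food_box below 0.006 m and angle between food_box's own z axis and vertical below 0.04 rad and distance of food_box from where it was at the start of the episode below 0.04 m and linear speed of food_box below 0.02 m/s); the robot touches nothing.
It fails at once if the box is lifted or tipped (underside centre more than 12 mm up, or tilted over 0.15 rad) (height (world z) of food_box above 0.012 m or angle between food_box's own z axis and vertical above 0.15 rad).
It fails at once if the box is shoved more than 40 mm (distance of food_box from where it was at the start of the episode above 0.04 m).
It fails at once if the robot leans on the box with more than 60 N (contact force between any of the arm, the fingers and food_box above 60 N).
It fails at once if a bystander is moved more than 30 mm, lifted or knocked over (distance of any of lemon, dessert_spoon, shot_glass, match_box, teaspoon from where it was at the start of the episode above 0.03 m or angle between shot_glass's own z axis and vertical above 0.5 rad).
It also fails if it takes over 51 s, if anything falls off the work surface, if the arm or the gripper's body presses on something with over 40 N, if the wrist force passes 120 N, or if a joint passes its speed limit or range.

## Working session

There is one attempt and no reset: what is moved stays moved. The work goes in short steps, each a Python script; the robot and the scene stay as the last script left them, time stands still between calls to the robot, and variables do not carry over. Pictures are saved under pics/ and viewed, and the job is handed in when it is done.

```bash
mkdir -p pics; ls; python3 - <<'E'
from plant import manip, read_camera, camera_model, search_frame, pinpoint
import cv2,numpy as np
for n in("scene","top"):
    im=read_camera(n); cv2.imwrite(f"pics/{n}0.png",im)
    m=camera_model(n); print(n,m)
    for l in("food_box","pad_near","pad_left","pad_far","pad_right"):
        print(l,[(np.round(np.array(d["at"])*[640,480],1),round(d["confidence"],2)) for d in pinpoint(n,l)][:2])
s=manip.observe();print(s)
E
```

```text
pics
scene {'vfov': 57.211939980543015, 'cx': 325.6802528142174, 'cy': 232.37279149837735, 'world_from_camera': array([[-7.05650799e-01, -5.06989908e-01,  4.94993114e-01,
        -6.35333481e+01],
       [-7.08353730e-01,  4.87915712e-01, -5.10071810e-01,
         5.37061362e+02],
       [ 1.70863421e-02, -7.10562799e-01, -7.03426305e-01,
         8.30276254e+02],
       [ 0.00000000e+00,  0.00000000e+00,  0.00000000e+00,
         1.00000000e+00]])}
food_box [(array([307.7, 256.4]), 0.57), (array([366.9, 241. ]), 0.38)]
pad_near [(array([308.6, 247.5]), 0.88)]
pad_left [(array([276.2, 245.9]), 0.69)]
pad_far [(array([297.4, 225. ]), 0.58)]
pad_right [(array([330.6, 230. ]), 0.5)]
top {'vfov': 55.597457723657925, 'cx': 321.75654243680304, 'cy': 245.9861872203195, 'world_from_camera': array([[ 1.72680621e-02, -9.94813553e-01,  1.00238762e-01,
         3.64683904e+02],
       [-9.99634957e-01, -1.50938701e-02,  2.24082181e-02,
        -1.68443781e+01],
       [-2.07790082e-02, -1.00589117e-01, -9.94711045e-01,
         1.18309146e+03],
       [ 0.00000000e+00,  0.00000000e+00,  0.000000
[... 205 characters left out ...]
ght [(array([330.5, 250.4]), 0.88)]
{'time_s': 0.6, 'joint_pos': array([-1.38650120e+00,  5.27432412e-01,  1.43269094e+00,  9.37934265e-06,
        1.18141403e+00, -1.78544498e-01]), 'qd': array([-0.00079364, -0.00026484,  0.00193055,  0.0003065 ,  0.00050193,
       -0.00158074]), 'effort': array([ 2.06811114e-04, -4.39740551e+01, -1.76892024e+01,  6.32921280e-02,
        5.06865419e-02, -2.81254052e-05]), 'position': array([ 221.83221004, -584.28841807,  222.59285762]), 'orientation': array([ 0.12759893,  0.69550546,  0.12755986, -0.69549921]), 'ft_force': array([ 0.01514581, -0.27940495,  0.03840849]), 'torque': array([-0.07808266, -0.01762319,  0.00973912]), 'opening': 87.06682947514733}
```

View pics/scene0.png

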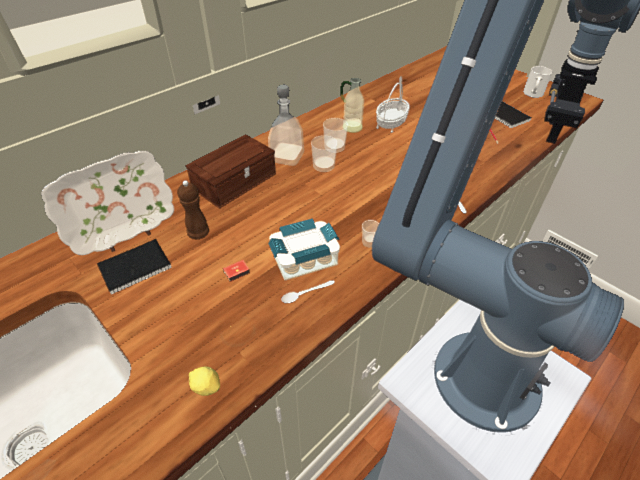

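View pics/top0.png

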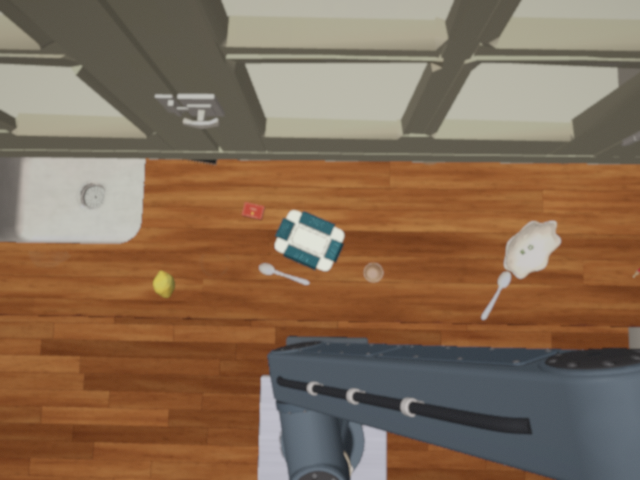

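```bash
cat > h.py <<'E'
from plant import manip, read_camera, camera_model, search_frame, pinpoint
import cv2,numpy as np
from scipy.optimize import least_squares
from scipy.spatial.transform import Rotation as R
DIR={"near":(-1,0),"left":(0,1),"far":(1,0),"right":(0,-1)}
def K(m): return 240/np.tan(np.radians(m["vfov"]/2))
def proj(m,p):
    T=np.linalg.inv(m["world_from_camera"]); q=T[:3,:3]@p+T[:3,3]
    return np.array([m["cx"],m["cy"]])+K(m)*q[:2]/q[2]
def ray(m,uv):
    T=m["world_from_camera"]; d=T[:3,:3]@np.array([(uv[0]-m["cx"])/K(m),(uv[1]-m["cy"])/K(m),1])
    return T[:3,3],d
def padloc(n,a):
    h=29 if n in("near","far") else 49
    r=h+20*np.cos(a)-3*np.sin(a); return np.array([DIR[n][0]*r,DIR[n][1]*r,63+20*np.sin(a)+3*np.cos(a)])
def pad(n,a,x):
    c,s=np.cos(x[2]),np.sin(x[2]); p=padloc(n,a)
    return np.array([x[0]+c*p[0]-s*p[1],x[1]+s*p[0]+c*p[1],p[2]])
E
cat > fit.py <<'E'
from h import *
obs={"scene":dict(near=(308.6,247.5),left=(276.2,245.9),far=(297.4,225),right=(330.6,230)),
"top":dict(near=(301.2,259.4),left=(283.3,230.6),far=(317,220.8),right=(330.5,250.4))}
M={c:camera_model(c) for c in obs}
for c in (["top"],["scene"],["top","scene"]):
    f=lambda x:np.concatenate([proj(M[k],pad(n,.4,x))-uv for k in c for n,uv in obs[k].items()])
    for y0 in(-.4,.4):
        r=least_squares(f,[490,0,y0],loss="soft_l1");print(c,r.x,r.cost,np.round(f(r.x),1))
# cabinet lower edge
for uv in [(20,72),(100,45),(195,17)]:
    o,d=ray(M["scene"],uv)
    for x in(560,580,600,620,650,700):
        p=o+d*(x-o[0])/d[0]; print(uv,p.round(),proj(M["top"],p).round())
E
python3 fit.py
python3 -c "
import cv2;a=cv2.imread('pics/scene0.png');cv2.imwrite('pics/s1.png',cv2.resize(a[0:150,0:320],None,fx=2.5,fy=2.5))"
```

```text
['top'] [ 4.89699833e+02  4.16098210e+01 -3.70104054e-01] 5.281959201364508 [-0.2 -1.6  0.1 -0.2 -1.6  2.3  2.7  0.1]
['top'] [ 4.89699833e+02  4.16098208e+01 -3.70104054e-01] 5.2819592013645025 [-0.2 -1.6  0.1 -0.2 -1.6  2.3  2.7  0.1]
['scene'] [ 4.95498785e+02  3.88289974e+01 -4.16641181e-01] 5.063191213676775 [ 0.9  2.7  0.5 -2.1 -0.3 -0.4 -1.9  0.4]
['scene'] [ 4.95498789e+02  3.88289956e+01 -4.16641429e-01] 5.063191213697979 [ 0.9  2.7  0.5 -2.1 -0.3 -0.4 -1.9  0.4]
['top', 'scene'] [ 4.92040217e+02  4.08091733e+01 -3.91738438e-01] 12.58640669442147 [-0.2 -2.7  0.6 -1.7 -0.9  1.6  2.9 -0.3  1.8  3.7  1.  -0.5 -0.4  0.8
 -1.7  1.1]
['top', 'scene'] [ 4.92040211e+02  4.08091715e+01 -3.91738161e-01] 12.586406694436786 [-0.2 -2.7  0.6 -1.7 -0.9  1.6  2.9 -0.3  1.8  3.7  1.  -0.5 -0.4  0.8
 -1.7  1.1]
(20, 72) [560. 433. 587.] [  5. 143.]
(20, 72) [580. 429. 579.] [ 12. 131.]
(20, 72) [600. 426. 571.] [ 20. 119.]
(20, 72) [620. 423. 564.] [ 27. 107.]
(20, 72) [650. 418. 552.] [37. 91.]
(20, 72) [700. 409. 532.] [54. 65.]
(100, 45) [560. 331. 592.] [ 76. 142.]
(100, 45) [580. 324. 585.] [ 85. 130.]
(100, 45) [600. 318. 577.] [ 94. 118.]
(100, 45) [620. 311. 569.] [102. 106.]
(100, 45) [650. 301. 558.] [114.  90.]
(100, 45) [700. 285. 539.] [133.  63.]
(195, 17) [560. 185. 594.] [183. 143.]
(195, 17) [580. 173. 587.] [194. 131.]
(195, 17) [600. 162. 579.] [204. 118.]
(195, 17) [620. 151. 571.] [214. 107.]
(195, 17) [650. 134. 560.] [229.  90.]
(195, 17) [700. 105. 541.] [252.  63.]
```

View pics/s1.png

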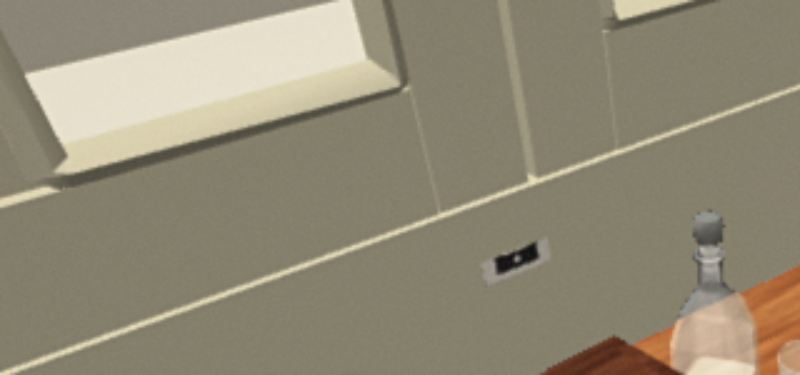

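```bash
cat > cab.py <<'E'
from h import *
M={c:camera_model(c) for c in("top","scene")}
for uv in [(40,135),(100,114),(176,86),(216,72),(320,35)]:
    o,d=ray(M["scene"],uv)
    for x in(560,600,640):
        p=o+d*(x-o[0])/d[0]; print(uv,p.round(),proj(M["top"],p).round())
E
python3 cab.py
```

```text
(40, 135) [560. 444. 504.] [ 35. 160.]
(40, 135) [600. 439. 483.] [ 50. 140.]
(40, 135) [640. 433. 462.] [ 63. 120.]
(100, 114) [560. 363. 503.] [ 88. 161.]
(100, 114) [600. 351. 482.] [104. 140.]
(100, 114) [640. 340. 461.] [118. 121.]
(176, 86) [560. 239. 504.] [167. 162.]
(176, 86) [600. 220. 483.] [185. 141.]
(176, 86) [640. 201. 462.] [201. 122.]
(216, 72) [560. 164. 503.] [215. 162.]
(216, 72) [600. 141. 482.] [235. 142.]
(216, 72) [640. 117. 461.] [253. 122.]
(320, 35) [560. -76. 502.] [372. 164.]
(320, 35) [ 600. -116.  481.] [396. 144.]
(320, 35) [ 640. -155.  460.] [419. 124.]
```

```bash
cat > kin.py <<'E'
from h import *
def ori(az,tilt,roll=0):
    # tool x = d; tool y lateral; roll about tool x
    d=np.array([np.sin(tilt)*np.cos(az),np.sin(tilt)*np.sin(az),-np.cos(tilt)])
    y=np.array([-np.sin(az),np.cos(az),0.]); z=np.cross(d,y)
    r=R.from_matrix(np.c_[d,y,z])*R.from_euler("x",roll)
    q=r.as_quat(); return [q[3],q[0],q[1],q[2]]
if __name__=="__main__":
    D=[]
    for x in(420,480,540,600,700):
        for z in(80,200):
            for t in(0,.2,.4):
                for roll in (0,np.pi):
                    q=manip.ik([x,0,z],ori(0,t,roll))
                    if q is not None and abs(q[3])<.05: D.append((x,z,t,*q))
    D=np.array(D);print(len(D));print(D[:4].round(3))
    def f(p):
        L1,L2,d,h,r0,e=p; q2,q3,t=D[:,4],D[:,5],D[:,2]
        r=r0+L1*np.sin(q2)+L2*np.sin(q2+q3+e)+d*np.sin(t)
        z=h+L1*np.cos(q2)+L2*np.cos(q2+q3+e)-d*np.cos(t)
        return np.r_[r-D[:,0],z-D[:,1]]
    s=least_squares(f,[400,400,250,300,0,0]);print(s.x,abs(s.fun).max())
    for x,y,t in((447,58,0),(465,-20,0),(515,102,0),(533,24,0),(533,24,.35),(447,58,.35)):
      for roll in(-2,-1.57,-1,-.4,0,.4,1.57,1,2):
        q=manip.ik([x,y,75],ori(np.arctan2(y,x),t,roll)); print(x,y,t,roll,None if q is None else q.round(2))
E
python3 kin.py
```

```text
22
[[ 4.200e+02  8.000e+01  0.000e+00 -2.670e-01  5.360e-01  2.062e+00
  -0.000e+00  5.430e-01 -1.838e+00]
 [ 4.200e+02  8.000e+01  0.000e+00 -2.670e-01  5.360e-01  2.062e+00
  -0.000e+00  5.430e-01  1.303e+00]
 [ 4.200e+02  2.000e+02  0.000e+00 -2.670e-01  2.900e-01  1.949e+00
  -0.000e+00  9.030e-01 -1.838e+00]
 [ 4.200e+02  2.000e+02  0.000e+00 -2.670e-01  2.900e-01  1.949e+00
  -0.000e+00  9.030e-01  1.303e+00]]
[5.78954224e+02 4.02011418e+02 3.04947949e+02 2.74417798e+02
 1.68247879e+01 2.74098137e-01] 1.325870055793132
447 58 0 -2 [-0.12  0.57  1.99 -0.    0.58  2.46]
447 58 0 -1.57 None
447 58 0 -1 [-0.12  0.57  1.99 -0.    0.58 -2.82]
447 58 0 -0.4 [-0.12  0.57  1.99 -0.    0.58 -2.22]
447 58 0 0 [-0.12  0.57  1.99 -0.    0.58 -1.82]
447 58 0 0.4 [-0.12  0.57  1.99 -0.    0.58 -1.42]
447 58 0 1.57 [-0.12  0.57  1.99 -0.    0.58 -0.25]
447 58 0 1 [-0.12  0.57  1.99 -0.    0.58 -0.82]
447 58 0 2 [-0.12  0.57  1.99 -0.    0.58  0.18]
465 -20 0 -2 [-0.28  0.58  1.95 -0.    0.61  2.47]
465 -20 0 -1.57 None
465 -20 0 -1 [-0.28  0.58  1.95 -0.    0.61 -2.81]
465 -20 0 -0.4 [-0.28  0
[... 1334 characters left out ...]
 [-0.22  0.6   2.05  0.53  0.18 -2.34]
533 24 0.35 0.4 [-0.22  0.6   2.05  0.53  0.18 -1.94]
533 24 0.35 1.57 [-0.22  0.6   2.05  0.53  0.18 -0.77]
533 24 0.35 1 [-0.22  0.6   2.05  0.53  0.18 -1.34]
533 24 0.35 2 [-0.22  0.6   2.05  0.53  0.18 -0.34]
447 58 0.35 -2 [-0.2   0.57  2.26  1.77  0.11  0.64]
447 58 0.35 -1.57 [-0.2   0.57  2.26  1.77  0.11  1.07]
447 58 0.35 -1 [-0.2   0.57  2.26  1.77  0.11  1.64]
447 58 0.35 -0.4 [-0.2   0.57  2.26  1.77  0.11  2.24]
447 58 0.35 0 [-0.2   0.57  2.26  1.77  0.11  2.64]
447 58 0.35 0.4 None
447 58 0.35 1.57 [-0.2   0.57  2.26  1.77  0.11 -2.08]
447 58 0.35 1 [-0.2   0.57  2.26  1.77  0.11 -2.65]
447 58 0.35 2 [-0.2   0.57  2.26  1.77  0.11 -1.65]
```

```bash
cat > a.py <<'E'
from h import *; from kin import ori
q=manip.ik([430,30,250],ori(-.39,0,1.57)); print(q)
manip.move_to([430,30,250],ori(-.39,0,1.57))
manip.grip(0)
m=camera_model("wrist"); im=read_camera("wrist"); cv2.imwrite("pics/w1.png",im); print(m)
for l in("food_box","pad_near","pad_left","pad_far","pad_right"):
    print(l,[(np.round(np.array(d["at"])*[640,480],1),round(d["confidence"],2)) for d in pinpoint("wrist",l)][:2])
im=read_camera("top"); cv2.imwrite("pics/t1.png",im)
s=manip.observe();print(s["time_s"],s["ft_force"],s["opening"],s["position"])
x0=[491,41,-.39]
for n in DIR: print(n,proj(m,pad(n,.4,x0)))
E
python3 a.py
```

```text
[-1.90793534e-01  2.25436572e-01  1.85907259e+00 -4.44089210e-16
  1.05708349e+00  1.98410140e-01]
{'vfov': 66.30918129363658, 'cx': 314.6186755647156, 'cy': 238.0439122096844, 'world_from_camera': array([[ 9.25107271e-01, -3.63289652e-01, -1.10440778e-01,
         4.60625912e+02],
       [-3.79705659e-01, -8.84814364e-01, -2.70050279e-01,
         1.04885692e+02],
       [ 3.86884890e-04,  2.91760465e-01, -9.56491339e-01,
         4.11608301e+02],
       [ 0.00000000e+00,  0.00000000e+00,  0.00000000e+00,
         1.00000000e+00]])}
food_box [(array([366.8, 171.1]), 0.82)]
pad_near [(array([322.8, 177.2]), 0.93)]
pad_left [(array([379.5, 103.7]), 0.59)]
pad_far [(array([423.2, 178.8]), 0.85)]
pad_right [(array([374.3, 246.6]), 0.98)]
4.7917 [-0.04729677  0.68463592 -0.00081503] 0.4234875921176326 [430.01604732  29.98867004 250.01003921]
near [321.12641722 180.13081744]
left [375.01288542 103.40187834]
far [421.89355832 180.17803871]
right [368.39370115 248.58547435]
```

View pics/w1.png

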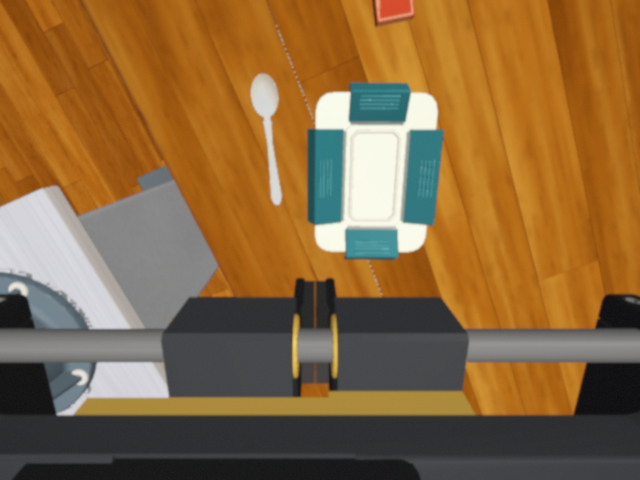

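```bash
cat > b.py <<'E'
from h import *
m=camera_model("wrist")
obs=dict(near=(322.8,177.2),left=(379.5,103.7),far=(423.2,178.8),right=(374.3,246.6))
vis=dict(near=(325.5,177),left=(379.5,101.5),far=(425.5,179),right=(371.5,244))
for o in(obs,vis):
  for a in(.35,.45):
    f=lambda x:np.concatenate([proj(m,pad(n,a,x))-uv for n,uv in o.items()])
    r=least_squares(f,[490,41,-.39]);print(a,r.x,f(r.x).round(1))
E
python3 b.py
```

```text
0.35 [ 4.94322419e+02  4.08501201e+01 -3.88159849e-01] [ 1.2  1.7 -1.1 -2.2  2.5 -0.1 -2.7  1.1]
0.45 [ 4.94186818e+02  4.12680478e+01 -3.88172228e-01] [ 2.1  1.6 -1.1 -1.5  1.6 -0.2 -2.6  0.3]
0.35 [ 4.95146972e+02  4.16761602e+01 -4.00793112e-01] [-1.   0.   0.5 -1.4  0.7 -0.8 -0.2  2.6]
0.45 [ 4.95007203e+02  4.20900888e+01 -4.00849587e-01] [-0.1 -0.1  0.4 -0.6 -0.2 -0.9 -0.2  1.8]
```

```bash
cat > press.py <<'E'
import sys
from h import *; from kin import ori
X=[494.5,41.5,-.40]
def press(n,zmin=67.0,r_extra=0.,zup=112):
    p=pad(n,0,X); d=R.from_euler("z",X[2]).apply([*DIR[n],0]); p=p+r_extra*d
    o=ori(X[2],0,0 if n in("near","far") else np.pi/2)
    manip.move_to([p[0],p[1],zup],o)
    manip.line_to([p[0],p[1],84],80)
    f0=manip.observe()["ft_force"].copy(); log=[]
    z=84
    while z>zmin:
        z-=1.5 if z>72 else 1.
        manip.line_to([p[0],p[1],z],30)
        s=manip.observe(); f=s["ft_force"]-f0; log.append((z,round(s["position"][2],1),*f.round(1)))
        if f[2]>28: break
    print(n,s["time_s"]); print(*log,sep="\n")
    manip.line_to([p[0],p[1],zup],100)
    print(manip.observe()["time_s"])
if __name__=="__main__":
    press(sys.argv[1],*map(float,sys.argv[2:]))
E
python3 press.py right
```

```text
right 9.2
(82.5, np.float64(82.9), np.float64(1.0), np.float64(0.2), np.float64(-0.2))
(81.0, np.float64(81.0), np.float64(0.8), np.float64(0.5), np.float64(0.6))
(79.5, np.float64(79.4), np.float64(0.2), np.float64(0.8), np.float64(0.9))
(78.0, np.float64(78.0), np.float64(0.7), np.float64(-1.0), np.float64(0.4))
(76.5, np.float64(76.5), np.float64(0.7), np.float64(-0.0), np.float64(1.5))
(75.0, np.float64(75.0), np.float64(0.4), np.float64(-1.2), np.float64(1.3))
(73.5, np.float64(73.7), np.float64(-0.3), np.float64(-2.8), np.float64(4.3))
(72.0, np.float64(72.2), np.float64(-1.2), np.float64(-4.5), np.float64(5.4))
(71.0, np.float64(71.1), np.float64(0.8), np.float64(-1.9), np.float64(3.8))
(70.0, np.float64(69.7), np.float64(1.0), np.float64(-1.7), np.float64(0.9))
(69.0, np.float64(68.7), np.float64(-0.0), np.float64(0.3), np.float64(-0.4))
(68.0, np.float64(67.9), np.float64(1.6), np.float64(-0.6), np.float64(0.2))
(67.0, np.float64(66.9), np.float64(-0.3), np.float64(0.3), np.float64(-0.5))
9.8
```

Clean click: the force peaked at about 5 N, then dropped away. On to the other three.

```bash
for n in near left far; do python3 press.py $n | sed 's/np.float64//g'; done
```

```text
near 14.8083
(82.5, (82.8), (-0.5), (-0.8), (-0.5))
(81.0, (81.1), (0.1), (-0.4), (1.2))
(79.5, (79.4), (-0.1), (-0.6), (0.4))
(78.0, (77.9), (0.2), (-0.7), (1.0))
(76.5, (76.4), (0.3), (-0.6), (0.8))
(75.0, (74.9), (0.0), (0.1), (0.4))
(73.5, (73.6), (-1.3), (-0.5), (3.8))
(72.0, (71.9), (-1.2), (0.3), (5.8))
(71.0, (70.9), (-0.7), (-0.7), (2.3))
(70.0, (69.9), (0.5), (-1.2), (0.8))
(69.0, (68.9), (1.5), (-0.2), (1.1))
(68.0, (67.9), (1.1), (-0.8), (0.1))
(67.0, (66.9), (1.0), (0.5), (1.0))
15.4083
left 20.6417
(82.5, (82.8), (-0.3), (-0.8), (-0.5))
(81.0, (81.0), (-0.0), (0.2), (0.3))
(79.5, (79.4), (-0.4), (-0.0), (0.9))
(78.0, (78.0), (-0.5), (-0.3), (1.0))
(76.5, (76.5), (-0.3), (-0.3), (0.8))
(75.0, (75.0), (-0.2), (0.1), (1.2))
(73.5, (73.8), (0.7), (1.5), (4.4))
(72.0, (72.4), (1.0), (3.4), (5.7))
(71.0, (71.3), (0.9), (4.7), (5.1))
(70.0, (69.6), (-0.5), (-0.8), (0.1))
(69.0, (68.5), (-0.8), (-0.4), (0.1))
(68.0, (67.8), (-0.3), (-0.4), (0.2))
(67.0, (66.9), (-0.2), (0.1), (0.4))
21.2417
far 26.5167
(82.5, (82.8), (-0.3), (-0.8), (-0.2))
(81.0, (81.1), (-0.2), (0.2), (-0.7))
(79.5, (79.4), (-0.2), (0.1), (-0.2))
(78.0, (77.9), (-0.4), (-1.3), (-1.0))
(76.5, (76.5), (-0.5), (-0.4), (0.7))
(75.0, (75.0), (0.4), (-1.1), (0.0))
(73.5, (73.9), (0.3), (-0.9), (2.9))
(72.0, (72.5), (1.3), (-0.4), (5.0))
(71.0, (71.4), (1.5), (-1.3), (3.5))
(70.0, (69.3), (-0.7), (-0.5), (-0.4))
(69.0, (68.3), (0.2), (-0.5), (-1.0))
(68.0, (67.8), (0.4), (-0.8), (-0.7))
(67.0, (67.0), (0.2), (-1.1), (-0.8))
27.1167
```

All four show the snap signature. Next, a check from the same view as before.

```bash
python3 - <<'E'
from h import *; from kin import ori
p=manip.observe()["position"]
manip.line_to([430,30,115],150)
manip.move_to([430,30,250],ori(-.39,0,1.57))
manip.hold(.3)
m=camera_model("wrist"); im=read_camera("wrist"); cv2.imwrite("pics/w2.png",im)
a=cv2.imread("pics/w1.png")
c=lambda i:cv2.resize(i[70:270,285:465],None,fx=2.2,fy=2.2)
cv2.imwrite("pics/cmp.png",np.hstack([c(a),c(im)]))
s=cv2.resize(read_camera("scene")[200:300,220:400],None,fx=4,fy=4); cv2.imwrite("pics/s2.png",s)
X=[494.5,41.5,-.40]
for n in DIR: print(n,proj(m,pad(n,0,X)).round(1),proj(m,pad(n,.3,X)).round(1),[(np.round(np.array(d["at"])*[640,480],1),round(d["confidence"],2)) for d in pinpoint("wrist","pad_"+n)][:1])
print(manip.observe()["time_s"])
E
```

```text
near [321.5 176.5] [323.6 177.4] [(array([320.2, 176.8]), 0.69)]
left [378.4  98.4] [379.4 100.1] [(array([380. ,  99.2]), 0.65)]
far [426.3 177.7] [426.2 178.5] [(array([423.7, 178.4]), 0.57)]
right [369.9 247.1] [370.9 247.3] [(array([370.9, 243.4]), 0.94)]
29.9917
```

View pics/cmp.png

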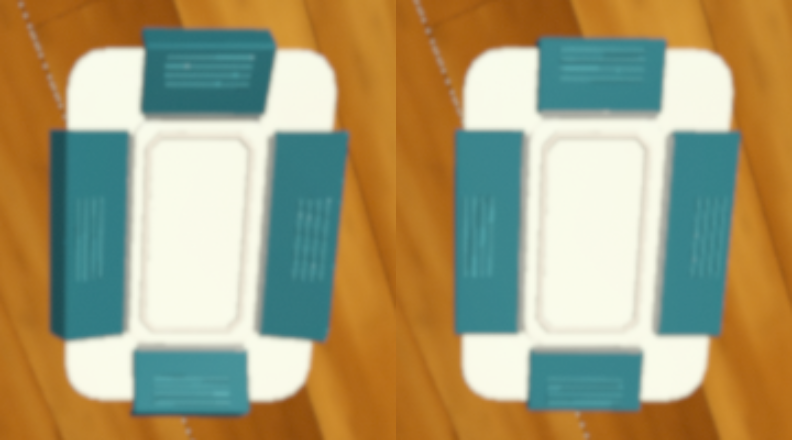

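View pics/s2.png

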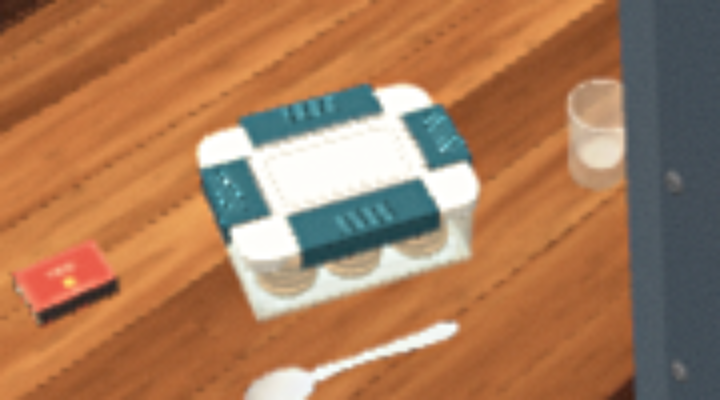

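In the before/after picture (raised on the left, now on the right), all four flaps lie square and flush between the cream corners. The box corners sit on the same pixels as before. The scene view agrees, the neighbouring things haven't moved, and the hand is clear.

```bash
python3 -c "
from plant import manip
manip.hand_in(); print(manip.observe()['time_s'])"
```

```text
the job is handed in; nothing more can be done
the job is handed in; nothing more can be done
```

I pressed all four flaps shut with the closed fingertips (right, near, left, then far) and handed the job in. My last clock reading before that was 30.0 s of the allowed 51 s.

- **Force:** on each flap the upward force rose to about 5–6 N near 72 mm height, then fell to about zero as it snapped. That is far below the 60 N limit.
- **Flaps:** in the last wrist and scene pictures all four lie flush. I judged this by eye, because the pad positions found by the network are too coarse (1–4 pixels off) to tell shut from slightly open. The hinge angles themselves can't be read.
- **Surroundings:** the box stands where it was. The match box, shot glass and the spoon beside the box looked undisturbed. I took no new close look at the lemon and the other spoon, but the hand never worked near them.
- **Finish:** the hand ended clear of the box, about 250 mm above the worktop. No check failed.

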